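# Press the recessed retraction reset under a microtome's swing cover

### The arm

A 7-joint arm with a two-finger parallel gripper is mounted at the origin on the work surface. World frame = base frame: x ahead of the robot, y to its left, z up, the work surface at z = 0. Lengths are in mm, angles in rad, forces in N, time in s.
With the tool pointing down it reaches from about 400 to 875 mm from the base axis. Payload 4.4 kg.
Tool frame: the origin (TCP) lies midway between the tips of the shut fingers; the grasp point (between the pads) lies 19 mm behind it (ctrl.pinch_z is the distance from the TCP to the grasp point, in mm); z points along the fingers, y is the line along which they close (so a half turn about z gives the same grasp; the last joint's range is limited). The gripper opens to 85 mm and grips with 20 to 120 N. Pads are 22 mm wide; open, the fingers measure 114 mm over their backs; the gripper's body (76 mm by 85 mm) begins 54 mm behind the grasp point. The pads swing forward as they close: fully open they stand 13 mm farther back than shut.
Start: joints at [-1.217, 0.628, 0.038, 1.517, -0.027, 0.996, -0.02], TCP at [264.904, 593.585, 231.313] pointing down, gripper open.
Joint ranges: [-3.06, 3.06], [-0.37, 2.12], [-1.25, 1.32], [0.18, 2.47], [-1.1, 4.24], [0.23, 1.98], [-2.94, 2.94]. Speed limits (rad/s): [2.57, 2.57, 3.14, 3.14, 3.14, 3.14, 3.14].

### API

Orientations are given as [roll, pitch, yaw] about the fixed x, y, z axes, in that order (R = Rz(yaw) Ry(pitch) Rx(roll)).
In Python, from cell import read_state, cams, order, ctrl gives the robot as it stands.
- The arm moves only by the tool move_arm, never from a script. Its argument "targets" is text: rows parted by semicolons, each of 7 numbers parted by spaces: the gripper's target within -1 to 1 (fully open at 1, half-way at 0, shut at -1), then the shift along the tool's x, y, z in cm, then the turn, a rotation vector about the tool's x, y, z in degrees. A call has 1 to 5 rows; each row shifts and turns the commanded pose from where the row before left it, along the tool's axes as they then stand; what a row does not reach is not made up. A row lasts 1/12 s, in which the tool goes at most 41.7 mm and 7.16 degrees, less where a joint would pass 70% of its speed; a pose out of reach is approached as far as the arm can. A call with a gripper value outside its range is refused whole. The fingers move at their own pace and stop on an object; the grip force is fixed at half the most. Time passes only in rows, so rows that do not move let the fingers close. It gives the time, the measured TCP pose, the force, the opening and the grip force at its end, in the units of the state.
- read_state(): the state, without advancing time (a new reading comes with each control period).
- cams.get_image(name): name is "side" or "top" or "wrist"; returns a dict with "color" (420x560x3 uint8, red, green, blue), "fovy" (degrees; the focal length in pixels is half the picture's height over the tangent of half this angle, whatever the lens; pixels are square), "cx", "cy" (the principal point, pixels), "rvec" (rotation vector, rad) and "tvec" (3), from world to camera coordinates, as OpenCV has them. Camera axes: x right, y down, z forward; pixel columns grow to the right and rows downward; lengths in mm; the calibration is good to about 2 mm. A picture is of the moment at which its call begins. There is no depth.
- order.finish_job(): hands the job in; it is judged then, once.
The state is a dict: "clock": time; "qpos": joint angles; "qd": joint speeds; "tau": joint torques, N m; "eef_pos": TCP position; "tool_rot": TCP orientation; "force": force on the tool from outside, world axes, zero at the start; "torque": the same for the moment, N m; "width": finger opening in mm; "gripper_force": force on a finger pad.
Only numpy, scipy, OpenCV 4.12 (cv2) and the standard library are available. Lean on these libraries where they do the work, as an engineer would, in place of code of your own. Each camera call takes 0.05 s, during which the arm holds its last target. There are 200 camera calls.

### The job

Swing the steel dust cover on the microtome deck aside, to the side where the tall jar does not stand, until the round port is fully clear. Press the black reset button down in the port all the way and hold it down for about a second, then swing the cover back so that it is centred over the port again. Leave the jar, the flat specimen disc, the brush and the slide box where they are.

Things in the scene. Friction and masses are not known exactly. Their poses are not given: they have to be found in the camera images.
- deck: fixed microtome deck: white block with a grey top plate 50 mm above the table, reaching -95 to +105 mm in x and +-130 mm in y. Origin at table level under the port's centre; x away from the robot at yaw 0, y left, z up. A round dark steel collar, 76 mm outside and 60 mm inside diameter, stands 25 mm up from the deck top around the port.
- port (a point): centre of the port's mouth, level with the collar's rim, 75 mm above the table; the opening is 60 mm wide.
- pin (a point): the cover's pivot axis (vertical) at the height of the cover's upper face, 80 mm above the table; 62 mm from the port centre along the deck's +x. The dark bolt head on it, 18 mm wide, rises to 86 mm.
- cover (a joint): swing angle of the steel dust cover about the pin, rad: 0 = centred over the port, positive = swung to the deck's +y side (clockwise from above), negative = to -y; limits +-1.9, no stop or detent at 0. Light hinge friction (0.06 N m; under 1 N at the post); the cover stays where it is left. The port is fully clear beyond 1.25 rad.
- post_top (a point): top centre of the upright dark steel post on the cover, 12 mm in diameter, 32 mm tall above the cover's upper face (from 80 to 112 mm above the table), 92 mm from the pin, on the far side of the port from the pin. Push it (or hold it) to swing the cover.
- button (a joint): travel of the black reset button, m: 0 = up, 0.006 = fully down; sprung, 1.6 N to start and 6.4 N at the bottom. It counts as down from 0.004.
- button_top (a point): centre of the button's top face, 32 mm in diameter, at the port's centre, 6 mm below the collar's rim when up, 12 mm below when fully down.
- jar: loose closed white jar, 44 mm in diameter and 60 mm tall, standing on the deck on one side of the collar (either side), so that it bars the cover's path on that side; origin at the centre of its underside.
- chuck: loose flat aluminium specimen disc, 44 mm in diameter and 12 mm high, lying on the deck on the other side; the cover passes 14 mm above it. Origin at the centre of its underside.
- brush: loose brush, 180 mm long, lying on the table beside the deck on its +y side, along its own x.
- slide_box: loose grey plastic box 95 x 60 x 30 mm on the table beside the deck on its -y side; origin at the centre of its underside.
- cover_center (a point): centre of the cover's flat disc on its upper face, 80 mm above the table: steel, 80 mm in diameter, 4 mm thick (underside at 76 mm), 62 mm from the pin, joined to it by a 26 mm wide strip.

How it is judged:
By the outcome, as a careful person would: the job done as asked, in the order asked, and still so for the second after the job is handed in, with the robot touching nothing.
It also fails if it takes over 61 s, if anything falls off the work surface, if the arm or the gripper's body presses on something with over 40 N, if the wrist force passes 120 N, or if a joint passes its speed limit or range.

## Working session

There is one attempt and no reset: what is moved stays moved. The work goes in short steps, Python scripts to look and compute and a tool call to move; the robot and the scene stay as the last step left them, time stands still between calls to the robot, and variables do not carry over. Pictures are saved under pics/ and viewed, at most 10 in all, crops included, and the job is handed in when it is done.

Besides the shell and the picture viewer there is one more tool, called after ">>>" by a JSON object that holds its "op" and its "data". move_arm: Moves the arm, as the interface text tells. Its arguments: {"type":"object","properties":{"targets":{"type":"string"}},"required":["targets"]}

```bash
mkdir -p pics; ls; cat > h.py <<'E'
import numpy as np, cv2
from cell import read_state, cams, order, ctrl
def snap(name,fn):
    im=cams.get_image(name); cv2.imwrite('pics/'+fn,im['color'][:,:,::-1]); 
    np.save('pics/'+fn+'.npy',{k:im[k] for k in im if k!='color'},allow_pickle=True); return im
def cal(im):
    f=210/np.tan(np.radians(im['fovy'])/2); R=cv2.Rodrigues(np.array(im['rvec'],float))[0]
    return np.array([[f,0,im['cx']],[0,f,im['cy']],[0,0,1]]),R,np.array(im['tvec'],float).ravel()
def load(fn): return np.load('pics/'+fn+'.npy',allow_pickle=True).item()
def unproj(im,u,v,z):
    K,R,t=cal(im); d=R.T@np.linalg.inv(K)@[u,v,1]; c=-R.T@t; return c+d*(z-c[2])/d[2]
def proj(im,P):
    K,R,t=cal(im); q=(R@np.atleast_2d(P).T).T+t; q=(K@q.T).T; return q[:,:2]/q[:,2:]
E
python3 - <<'E'
from h import *
for n in ['top','side']: im=snap(n,n+'0.png'); print(n,im['fovy'],im['cx'],im['cy'])
a=cv2.imread('pics/top0.png');b=cv2.imread('pics/side0.png')
s=read_state();print(s)
E
```

```text
pics
top 57.77040009134001 279.7019827325758 216.2155987568014
side 54.92323533729363 292.03979655182167 212.2850250693636
{'clock': 0.1, 'qpos': array([-1.21680318,  0.6292589 ,  0.0384403 ,  1.5182645 , -0.02704055,
        0.99629905, -0.01998846]), 'qd': array([-0.00183855, -0.00126343,  0.00103545, -0.00296008, -0.00303679,
        0.00044547, -0.0001006 ]), 'tau': array([ 3.71006085e-03, -5.64520168e+01,  1.23063326e+00, -1.93971580e+01,
        1.13172422e-02,  5.43652510e-03,  6.46426827e-06]), 'eef_pos': array([264.65246911, 593.07057002, 230.4786592 ]), 'tool_rot': array([-3.13988001e+00, -1.91427818e-05,  2.72179265e+00]), 'force': array([ 0.14847379,  0.04809502, -0.33096175]), 'torque': array([0.04168632, 0.02836945, 0.0126913 ]), 'gripper_force': 0.0, 'width': 85.44701270352586}
```

View pics/top0.png

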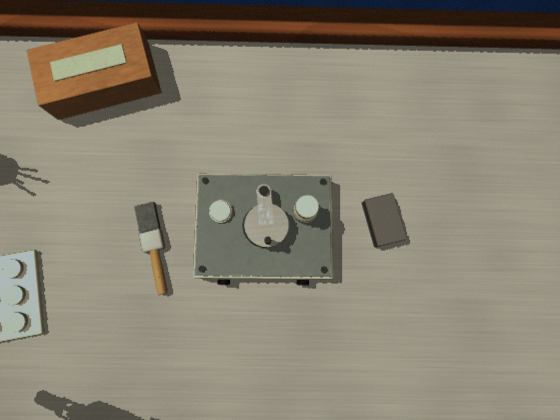

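View pics/side0.png

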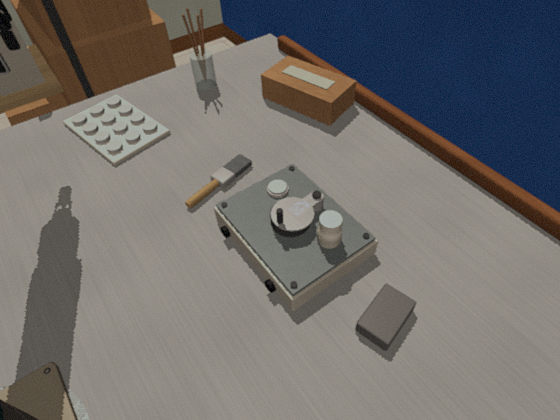

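Top view: pin at about (264,190), post (268,240), jar on the right at (307,207) on the -y side, chuck on the left at (220,211). So the cover swings to +y. Next I'll fit the deck's pose.

```bash
python3 - <<'E'
from h import *
from scipy.optimize import least_squares
t=load('top0.png');s=load('side0.png')
ct=np.array([[198,174],[332,175.5],[332,277],[195.5,277]]);  # far-left, far-right, near-right, near-left
cs=np.array([[292,166],[373.5,238],[293,296],[216,207]])
L=np.array([[105,130,50],[105,-130,50],[-95,-130,50],[-95,130,50]])
pinL=np.array([[62,0,86]])
def W(p,P):
    c,n=np.cos(p[2]),np.sin(p[2]); return P@np.array([[c,n,0],[-n,c,0],[0,0,1]])+[p[0],p[1],0]
f=lambda p:np.r_[(proj(t,W(p,L))-ct).ravel(),(proj(s,W(p,L))-cs).ravel(),(proj(t,W(p,pinL))-[264,189.5]).ravel(),(proj(s,W(p,pinL))-[317,195]).ravel()]
r=least_squares(f,[600,0,0],loss='soft_l1');print(r.x,f(r.x).round(1))
p=r.x
for n,c,uv in [('top',t,(268,240)),('side',s,(280,211))]:
    q=unproj(c,*uv,112)-W(p,pinL)[0]; print(n,unproj(c,*uv,112),np.hypot(*q[:2]),np.arctan2(q[1],q[0])-p[2])
print('port',W(p,np.array([[0,0,75]])),'post0',W(p,np.array([[-30,0,112]])),'jar',unproj(t,307,201,110),'chuck',unproj(t,220,211,62))
for cc in (t,s): K,R,tv=cal(cc);print(-R.T@tv)
E
```

```text
[5.48722610e+02 7.27914995e+01 1.61494353e-02] [-1.6 -1.6  0.5 -2.7  3.1  1.4 -2.6  1.7  0.7 -4.5  6.9  0.2  0.3  3.6
 -4.2 -2.1  0.1  0.8 -0.1 -0.8]
top [518.60040385  64.74752782 112.        ] 92.55715497272081 -3.059860378006289
side [519.58243042  63.54455433 112.        ] 91.7065083953938 -3.0457585736889077
port [[548.72261031  72.79149947  75.        ]] post0 [[518.72652229  72.30703747 112.        ]] jar [587.58304337  -1.45830833 110.        ] chuck [575.6730889  155.03443452  62.        ]
[456.56014975  55.32115595 755.95548179]
[ 271.02949976 -313.98271347  642.02190038]
```

```bash
python3 - <<'E'
from h import *
a=cv2.imread('pics/top0.png')[160:300,180:345];b=cv2.imread('pics/side0.png')[155:310,205:385]
a=cv2.resize(a,(396,336),interpolation=cv2.INTER_CUBIC);b=cv2.resize(b,(396,341),interpolation=cv2.INTER_CUBIC)[:336]
cv2.imwrite('pics/z.png',np.hstack([a,b]))
E
```

```text
(no output)
```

View pics/z.png

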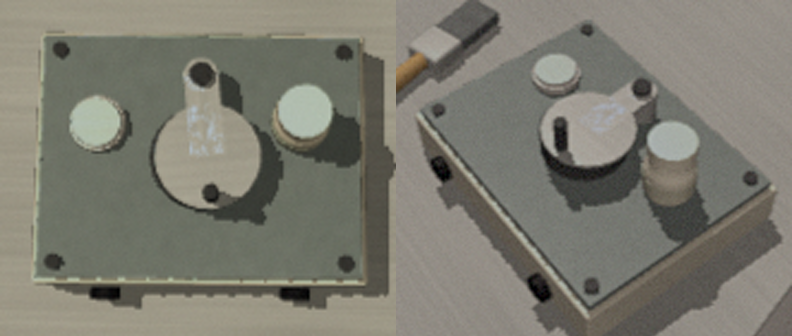

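```bash
cat > fit.py <<'E'
from h import *
from scipy.optimize import least_squares
t=load('top0.png');s=load('side0.png')
ct=np.array([[197.9,174.6],[330.8,175.8],[331.3,277.9],[194.2,276.7]])
cs=np.array([[291.8,164.5],[376.4,239.5],[290.9,292.7],[215,206.4]])
L=np.array([[105,130,50],[105,-130,50],[-95,-130,50],[-95,130,50]])
def W(p,P):
    c,n=np.cos(p[2]),np.sin(p[2]); return np.asarray(P,float)@np.array([[c,n,0],[-n,c,0],[0,0,1]])+[p[0],p[1],0]
# pin, disc centre, post top with cover angle a
def C(a): return np.array([[62,0,86],[62-62*np.cos(a),62*np.sin(a),80],[62-92*np.cos(a),92*np.sin(a),112]])
zt=lambda x,y:(x/2.4+180,y/2.4+160); zs=lambda x,y:((x-396)/2.2+205,y/2.2+155)
pt=np.array([zt(201,73),zt(207,157),zt(210,191)]);ps=np.array([zs(642,87),zs(588,130),zs(560,123)])
def dist(im,uv,k):
    c=np.array([im['cx'],im['cy']]);d=(uv-c);r2=(d**2).sum(1,keepdims=True)/380**2;return c+d*(1+k*r2)
f=lambda p:np.r_[(dist(t,proj(t,np.r_[W(p,L),W(p,C(p[3]))]),p[4])-np.r_[ct,pt]).ravel(),(dist(s,proj(s,np.r_[W(p,L),W(p,C(p[3]))]),p[5])-np.r_[cs,ps]).ravel()]
if __name__=='__main__':
  for fix in (1,0):
    g=lambda p:f(np.r_[p[:4],0,0]) if fix else f(p)
    r=least_squares(g,[550,70,0,0,0,0],loss='soft_l1',x_scale=[10,10,.1,.1,.1,.1]);print(r.x.round(4));print(g(r.x).round(1).reshape(-1,2).T)
E
python3 fit.py
```

```text
[ 5.480121e+02  7.414980e+01  3.300000e-03 -9.930000e-02  0.000000e+00
  0.000000e+00]
[[-1.5  1.7  2.4 -2.7  0.1  0.5  0.4  1.2  3.1  0.3 -3.5 -0.4 -0.2 -0.5]
 [-2.7 -1.8  1.8  1.5  0.3 -0.3  0.5 -3.1 -0.6  6.5 -2.5 -0.4 -0.5 -0.1]]
[ 5.476003e+02  7.464580e+01  7.200000e-03 -1.050000e-01 -4.592000e-01
 -9.902000e-01]
[[ 0.4  0.5  1.1  0.5 -0.3  0.4  0.5  0.6 -2.2  0.3 -0.2 -1.  -0.4 -0.6]
 [-1.  -1.3  0.4 -0.3  0.6 -0.1  0.6 -2.3 -2.5  1.9 -1.9 -0.4 -0.4  0. ]]
```

>>> {"op": "move_arm", "data": {"targets": "-0.6 -3 -2.5 0 0 0 0;-0.6 -3 -2.5 0 0 0 0;-0.6 -3 -2.5 0 0 0 0;-0.6 -3 -2.5 0 0 0 0;-0.6 -3 -2.5 0 0 0 0"}}

```text
clock: 0.52
eef_pos: [351.2, 416.3, 231.0]
tool_rot: [-3.141, -0.0, 2.722]
force: [0.2, 0.9, 0.2]
width: 25.2
gripper_force: 0.0
```

>>> {"op": "move_arm", "data": {"targets": "-0.6 -3 -2.5 0 0 0 0;-0.6 -3 -2.5 0 0 0 0;-0.6 -3 -2.5 0 0 0 0;-0.6 -3 -2.5 0 0 0 0;-0.6 -3 -2.5 0 0 0 0"}}

```text
clock: 0.93
eef_pos: [437.2, 241.1, 231.2]
tool_rot: [-3.141, -0.0, 2.722]
force: [1.0, 0.1, -0.5]
width: 16.9
gripper_force: 0.0
```

>>> {"op": "move_arm", "data": {"targets": "-0.6 -3 -2.5 0 0 0 0;-0.6 -3 -2.5 0 0 0 0;-0.6 -3 -2.5 0 0 0 0;-0.6 -3 -2.5 0 0 0 0;-0.6 -3 -2.5 0 0 0 0"}}

```text
clock: 1.35
eef_pos: [523.2, 65.8, 231.1]
tool_rot: [-3.141, -0.001, 2.722]
force: [0.6, 0.7, 0.5]
width: 17.2
gripper_force: 0.0
```

>>> {"op": "move_arm", "data": {"targets": "-0.6 0 0 0 0 0 -6;-0.6 0 0 0 0 0 -6;-0.6 0 0 0 0 0 -6;-0.6 0 0 0 0 0 -6;-0.6 0 0 0 0 0 -6"}}

```text
clock: 1.77
eef_pos: [522.7, 67.5, 230.9]
tool_rot: [-3.142, -0.001, -3.033]
force: [-0.4, 0.0, -0.5]
width: 17.0
gripper_force: 0.0
```

```bash
python3 - <<'E'
from h import *
im=snap('wrist','w1.png')
import fit
K,R,t=cal(im); print(-R.T@t, R[2])
p=np.array([548,74.3,.005]);print(proj(im,fit.W(p,fit.C(-.1))))
E
```

```text
[448.78358744  59.45998828 374.00660909] [ 0.28746862  0.03208774 -0.95725241]
[[280.50539798 277.71102003]
 [280.59520615 219.61472245]
 [280.38743764 198.96694843]]
```

View pics/w1.png

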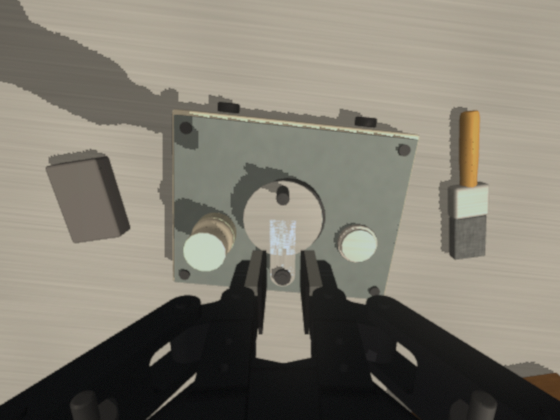

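Wrist view: pin at (282,276), cover disc (284,218), post top (283,199). Plate corners are at (175,112), (418,137), (384,298) and (174,281). I'll refit using all three views.

```bash
python3 - <<'E'
from h import *
import fit
from fit import *
w=load('w1.png')
cw=np.array([[384,298],[174,281],[175,112],[418,137]]); pw=np.array([[282,276],[284,218],[283,198]])
def fw(p):
    Ls=L*[p[4],p[4],1]; o=[]
    for im,c,q in ((t,ct,pt),(s,cs,ps),(w,cw,pw)):
        o.append((proj(im,np.r_[W(p,Ls),W(p,C(p[3]))])-np.r_[c,q]).ravel())
    return o
for nm,sel in (('all',[0,1,2]),('wrist',[2]),('top',[0])):
    g=lambda p:np.concatenate([fw(p)[i] for i in sel])
    r=least_squares(g,[550,70,0,0,1],loss='soft_l1',x_scale=[10,10,.1,.1,.1]);print(nm,r.x.round(4));p=r.x
    if nm!='top':
        print(g(p).round(1).reshape(-1,2).T); print(W(p,C(p[3])),W(p,C(0)))
E
```

```text
all [ 5.469288e+02  7.534550e+01  9.000000e-03 -9.300000e-02  9.576000e-01]
[[ 0.4 -2.1 -1.  -0.  -0.8 -0.4 -0.6 -0.  -1.7 -0.2 -1.2 -1.4 -1.2 -1.6
  -2.2 -0.4 -1.9 -0.5 -0.2 -1.8 -0.7]
 [ 0.5  0.6 -0.2  0.3  0.8  0.3  1.1 -1.  -1.9  2.6 -1.5 -0.6 -0.7 -0.4
   1.6  0.4  0.   0.2  0.9  0.7 -0.1]]
[[608.92626533  75.90102778  86.        ]
 [547.24808599  69.59212983  80.        ]
 [517.40380567  66.53943727 112.        ]] [[608.92626533  75.90102778  86.        ]
 [546.92875387  75.34553505  80.        ]
 [516.929958    75.07674824 112.        ]]
wrist [ 5.46228e+02  7.63733e+01  1.01000e-02 -9.41000e-02  9.54400e-01]
[[-1.4  1.  -0.5  0.1  1.  -0.8  0.4]
 [ 0.8 -0.1 -0.1 -0.2  0.4  0.2 -0.7]]
[[608.22486601  77.00107164  86.        ]
 [546.56125555  70.55133179  80.        ]
 [516.72402467  67.43048993 112.        ]] [[608.22486601  77.00107164  86.        ]
 [546.22804457  76.37327292  80.        ]
 [516.22958259  76.06949935 112.        ]]
top [ 5.478506e+02  7.413760e+01  6.600000e-03 -8.980000e-02  9.671000e-01]
```

>>> {"op": "move_arm", "data": {"targets": "-0.4 0.5 0 3 0 0 0;-0.4 0 0 3.5 0 0 0;-0.4 0 0 3.5 0 0 0;-0.4 0 0 2.2 0 0 0;-0.4 0 0 2 0 0 0"}}

```text
clock: 2.23
eef_pos: [516.9, 67.0, 87.2]
tool_rot: [-3.141, -0.002, -3.04]
force: [-0.3, 0.4, 0.1]
width: 25.6
gripper_force: 0.0
```

>>> {"op": "move_arm", "data": {"targets": "-0.65 0 0 0 0 0 0;-0.65 0 0 0 0 0 0;-0.65 0 0 0 0 0 0"}}

```text
clock: 2.48
eef_pos: [518.7, 67.3, 90.1]
tool_rot: [-3.142, 0.001, -3.039]
force: [-0.7, 0.5, 0.5]
width: 15.1
gripper_force: 0.0
```

```bash
python3 - <<'E'
from h import *
im=snap('wrist','w2.png'); snap('side','s2.png')
a=cv2.imread('pics/w2.png');b=cv2.imread('pics/s2.png')[120:330,180:460]
cv2.imwrite('pics/z2.png',np.hstack([cv2.resize(a,(400,300)),cv2.resize(b,(400,300))]))
E
```

```text
(no output)
```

View pics/z2.png

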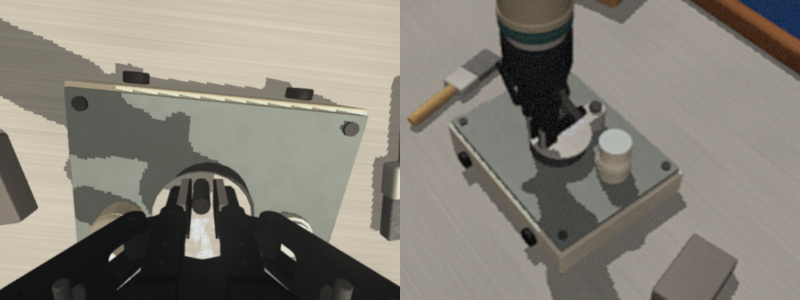

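>>> {"op": "move_arm", "data": {"targets": "-0.65 -0.05 0.96 0 0 0 6;-0.65 -0.05 0.96 0 0 0 6;-0.65 -0.05 0.96 0 0 0 6;-0.65 -0.05 0.96 0 0 0 6;-0.65 -0.05 0.96 0 0 0 6"}}

```text
clock: 3.0
eef_pos: [526.4, 114.5, 90.9]
tool_rot: [3.14, 0.002, 2.716]
force: [0.9, -0.6, -0.1]
width: 15.0
gripper_force: 0.4
```

>>> {"op": "move_arm", "data": {"targets": "-0.65 -0.05 0.96 0 0 0 6;-0.65 -0.05 0.96 0 0 0 6;-0.65 -0.05 0.96 0 0 0 6;-0.65 -0.05 0.96 0 0 0 6;-0.65 -0.05 0.96 0 0 0 6"}}

```text
clock: 3.42
eef_pos: [556.0, 151.8, 90.8]
tool_rot: [3.14, -0.0, 2.193]
force: [0.4, -0.7, -0.1]
width: 15.0
gripper_force: 0.4
```

>>> {"op": "move_arm", "data": {"targets": "-0.65 -0.05 0.96 0 0 0 6;-0.65 -0.05 0.96 0 0 0 6;-0.65 -0.05 0.96 0 0 0 6;-0.65 -0.05 0.96 0 0 0 6;-0.65 -0.05 0.96 0 0 0 6"}}

```text
clock: 3.83
eef_pos: [600.3, 169.2, 90.8]
tool_rot: [3.141, -0.002, 1.67]
force: [-1.7, -1.7, 0.6]
width: 14.7
gripper_force: 0.4
```

>>> {"op": "move_arm", "data": {"targets": "-0.65 0 0 0 0 0 0;-0.65 0 0 0 0 0 0"}}

```text
clock: 4.0
eef_pos: [600.2, 168.5, 90.2]
tool_rot: [3.14, -0.001, 1.678]
force: [0.2, 0.2, -1.3]
width: 15.0
gripper_force: 0.0
```

>>> {"op": "move_arm", "data": {"targets": "-0.4 0 0 0 0 0 0;-0.4 0 0 -3 0 0 0;-0.4 0 0 -4 0 0 0;-1 0 0 -3 0 0 0;-1 -2.5 -1.5 0 0 0 0"}}

```text
clock: 4.42
eef_pos: [592.8, 147.9, 195.5]
tool_rot: [3.127, -0.006, 1.684]
force: [2.1, 0.5, -0.4]
width: 2.6
gripper_force: 0.0
```

>>> {"op": "move_arm", "data": {"targets": "-1 -2.5 -2 0 0 0 0;-1 -2.5 -2 0 0 0 0;-1 -1.2 -0.8 0 0 0 0;-1 0 0 0 0 0 0"}}

```text
clock: 4.75
eef_pos: [543.9, 70.9, 190.1]
tool_rot: [-3.14, 0.001, 1.67]
force: [0.1, 0.5, -0.3]
width: 0.1
gripper_force: 0.0
```

```bash
python3 - <<'E'
from h import *
im=snap('wrist','w3.png'); b=snap('top','t3.png')
a=cv2.imread('pics/w3.png');b=cv2.imread('pics/t3.png')[160:300,180:345]
cv2.imwrite('pics/z3.png',np.hstack([cv2.resize(a,(448,336)),cv2.resize(b,(352,336)[:2] if 0 else (352,299)) if 0 else cv2.resize(b,(352,336))]))
print(read_state()['eef_pos'])
P=[547,75.3]
print(proj(im,[[P[0],P[1],75],[P[0],P[1],69],[608.9,75.9,86]]))
E
```

```text
[546.32628152  75.33625258 189.79350683]
[[287.94591186 199.93257136]
 [287.85355909 198.15475502]
 [361.83975994 209.7701118 ]]
```

View pics/z3.png

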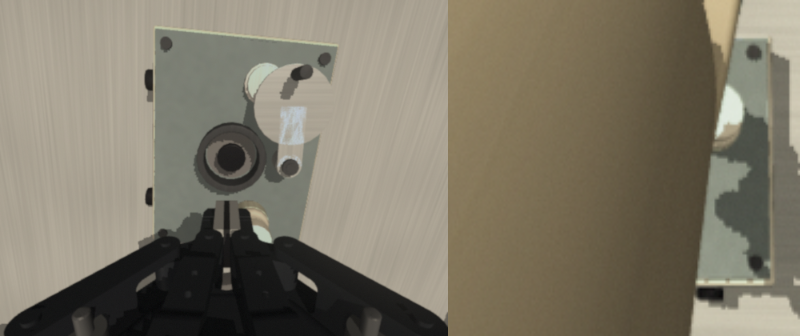

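>>> {"op": "move_arm", "data": {"targets": "-1 0 0 3.5 0 0 0;-1 0 0 3.5 0 0 0;-1 0 0 3 0 0 0;-1 0 0 1 0 0 0;-1 0 0 0 0 0 0"}}

```text
clock: 5.27
eef_pos: [544.8, 76.4, 76.8]
tool_rot: [-3.137, -0.001, 1.677]
force: [-0.4, -0.4, -0.3]
width: -0.4
gripper_force: 0.0
```

>>> {"op": "move_arm", "data": {"targets": "-1 0 0 0.6 0 0 0;-1 0 0 0.5 0 0 0;-1 0 0 0.3 0 0 0;-1 0 0 0 0 0 0;-1 0 0 0 0 0 0"}}

```text
clock: 5.68
eef_pos: [547.8, 75.5, 66.5]
tool_rot: [3.138, -0.001, 1.675]
force: [1.0, 1.6, 3.9]
width: 0.3
gripper_force: 1.7
```

>>> {"op": "move_arm", "data": {"targets": "-1 0 0 0.3 0 0 0;-1 0 0 0.3 0 0 0;-1 0 0 0.1 0 0 0;-1 0 0 0 0 0 0;-1 0 0 0 0 0 0"}}

```text
clock: 6.1
eef_pos: [547.9, 75.5, 62.6]
tool_rot: [3.137, -0.002, 1.674]
force: [-6.0, 0.9, 35.1]
width: -0.4
gripper_force: 17.8
```

>>> {"op": "move_arm", "data": {"targets": "-1 0 0 -0.1 0 0 0;-1 0 0 0 0 0 0;-1 0 0 0 0 0 0;-1 0 0 0 0 0 0;-1 0 0 0 0 0 0"}}

```text
clock: 6.52
eef_pos: [547.9, 75.5, 62.7]
tool_rot: [3.137, -0.002, 1.674]
force: [-2.8, 1.2, 28.1]
width: -0.1
gripper_force: 13.9
```

>>> {"op": "move_arm", "data": {"targets": "-1 0 0 0 0 0 0;-1 0 0 0 0 0 0;-1 0 0 0 0 0 0;-1 0 0 0 0 0 0"}}

```text
clock: 6.85
eef_pos: [547.8, 75.5, 62.7]
tool_rot: [3.137, -0.002, 1.674]
force: [-3.6, 0.9, 27.6]
width: -0.3
gripper_force: 13.9
```

>>> {"op": "move_arm", "data": {"targets": "-1 0 0 0 0 0 0;-1 0 0 0 0 0 0;-1 0 0 -3 0 0 0;-1 0 0 -4 0 0 0;-1 0 0 -4 0 0 0"}}

```text
clock: 7.27
eef_pos: [544.5, 74.6, 169.8]
tool_rot: [-3.138, 0.0, 1.674]
force: [0.8, 0.8, -0.2]
width: 0.1
gripper_force: 0.0
```

>>> {"op": "move_arm", "data": {"targets": "-0.4 2.5 1.8 0 0 0 0;-0.4 2.5 1.8 0 0 0 0;-0.4 2.5 1.8 0 0 0 0;-0.4 1.2 0.7 0 0 0 0;-0.4 0 0 0 0 0 0"}}

```text
clock: 7.68
eef_pos: [598.1, 172.7, 168.6]
tool_rot: [3.142, -0.002, 1.681]
force: [-0.1, 0.2, -0.7]
width: 25.4
gripper_force: 0.0
```

```bash
python3 - <<'E'
from h import *
im=snap('wrist','w4.png'); s=read_state();print(s['eef_pos'],s['tool_rot'],s['width'])
a=np.radians(85)
print(proj(im,[[600.7,167.6,112],[608.9,75.9,86],[547,75.3,69],[547,75.3,75]]))
E
```

```text
[597.21108905 169.67760448 168.56660188] [-3.14019264e+00 -2.07029428e-04  1.67794534e+00] 25.582178735954393
[[286.73387332 235.53177419]
 [283.87273373 324.29027334]
 [215.88592207 306.41336924]
 [214.47750689 310.39581551]]
```

View pics/w4.png

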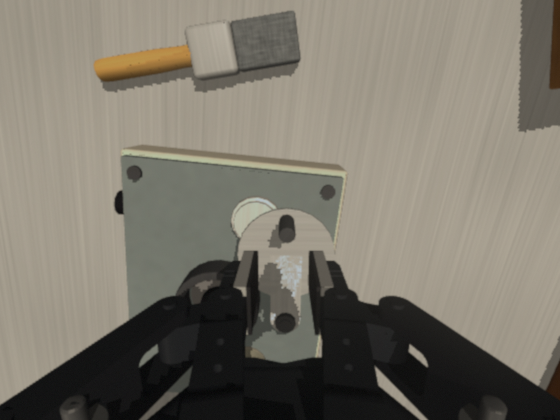

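>>> {"op": "move_arm", "data": {"targets": "-0.4 -0.2 0.3 2.5 0 0 0;-0.4 0 0 3.3 0 0 0;-0.4 0 0 2 0 0 0;-0.65 0 0 0 0 0 0;-0.65 0 0 0 0 0 0"}}

```text
clock: 8.15
eef_pos: [599.8, 164.2, 90.7]
tool_rot: [-3.139, 0.001, 1.673]
force: [-0.6, -0.2, 0.0]
width: 15.0
gripper_force: 0.0
```

>>> {"op": "move_arm", "data": {"targets": "-0.65 0 0 0 0 0 0;-0.65 0 0 0 0 0 0"}}

```text
clock: 8.32
eef_pos: [601.7, 165.6, 93.0]
tool_rot: [3.14, 0.0, 1.674]
force: [-0.1, 0.0, 0.1]
width: 15.0
gripper_force: 0.3
```

>>> {"op": "move_arm", "data": {"targets": "-0.65 0.1 -0.96 0.2 0 0 -6;-0.65 -0.05 -0.96 0 0 0 -6;-0.65 -0.05 -0.96 0 0 0 -6;-0.65 -0.05 -0.96 0 0 0 -6;-0.65 -0.05 -0.96 0 0 0 -6"}}

```text
clock: 8.73
eef_pos: [557.4, 151.3, 91.1]
tool_rot: [3.138, 0.001, 2.204]
force: [-0.3, 0.5, -1.0]
width: 14.8
gripper_force: 0.5
```

>>> {"op": "move_arm", "data": {"targets": "-0.65 -0.05 -0.96 0 0 0 -6;-0.65 -0.05 -0.96 0 0 0 -6;-0.65 -0.05 -0.96 0 0 0 -6;-0.65 -0.05 -0.96 0 0 0 -6;-0.65 -0.05 -0.96 0 0 0 -6"}}

```text
clock: 9.15
eef_pos: [527.3, 114.1, 91.0]
tool_rot: [3.139, 0.003, 2.727]
force: [-0.3, 0.9, -0.1]
width: 14.9
gripper_force: 0.5
```

>>> {"op": "move_arm", "data": {"targets": "-0.65 -0.05 -0.96 0 0 0 -6;-0.65 -0.05 -0.96 0 0 0 -6;-0.65 -0.05 -0.96 0 0 0 -6;-0.65 -0.05 -0.86 0 0 0 -6;-0.65 0 0 0 0 0 0"}}

```text
clock: 9.57
eef_pos: [519.5, 75.0, 90.8]
tool_rot: [-3.141, 0.003, 3.14]
force: [-0.5, -0.5, 0.7]
width: 14.9
gripper_force: 0.0
```

>>> {"op": "move_arm", "data": {"targets": "-0.65 0 0 0 0 0 0;-0.65 0 0 0 0 0 0"}}

```text
clock: 9.73
eef_pos: [519.5, 77.8, 90.1]
tool_rot: [3.141, 0.002, 3.138]
force: [0.4, -1.0, -0.0]
width: 15.0
gripper_force: 0.3
```

>>> {"op": "move_arm", "data": {"targets": "-0.4 0 0 0 0 0 0;-0.4 0 0 -3 0 0 0;-0.4 0 0 -4 0 0 0;-0.4 0 0 -4 0 0 0;-0.4 0 0 -3 0 0 0"}}

```text
clock: 10.15
eef_pos: [519.3, 78.4, 232.2]
tool_rot: [3.141, 0.003, 3.14]
force: [0.5, 1.1, 0.7]
width: 25.4
gripper_force: 0.0
```

>>> {"op": "move_arm", "data": {"targets": "-0.4 0 0 0 0 0 0;-0.4 0 0 0 0 0 0;-0.4 0 0 0 0 0 0"}}

```text
clock: 10.4
eef_pos: [518.0, 77.9, 229.0]
tool_rot: [-3.142, -0.001, 3.141]
force: [-1.4, -0.2, 0.0]
width: 25.5
gripper_force: 0.0
```

```bash
python3 - <<'E'
from h import *
import fit
im=snap('wrist','w5.png'); s=read_state();print(s['eef_pos'],s['tool_rot'],s['width'])
a=cv2.imread('pics/w5.png')[80:310,140:440]
cv2.imwrite('pics/z5.png',cv2.resize(a,(780,598),interpolation=cv2.INTER_CUBIC))
p=np.array([547,75.3,.009])
uv=proj(im,fit.W(p,np.r_[fit.C(0),fit.L*[.957,.957,1]]));print(((uv-[140,80])*2.6).round(1))
E
```

```text
[517.6470926   77.75327524 228.27943044] [-3.14126197e+00 -2.24813157e-03  3.14083689e+00] 25.736644355165566
[[366.4 524.1]
 [364.5 373. ]
 [362.7 320.6]
 [640.1 555.9]
 [ 96.  561. ]
 [ 42.1 129.7]
 [682.7 122.9]]
```

View pics/z5.png

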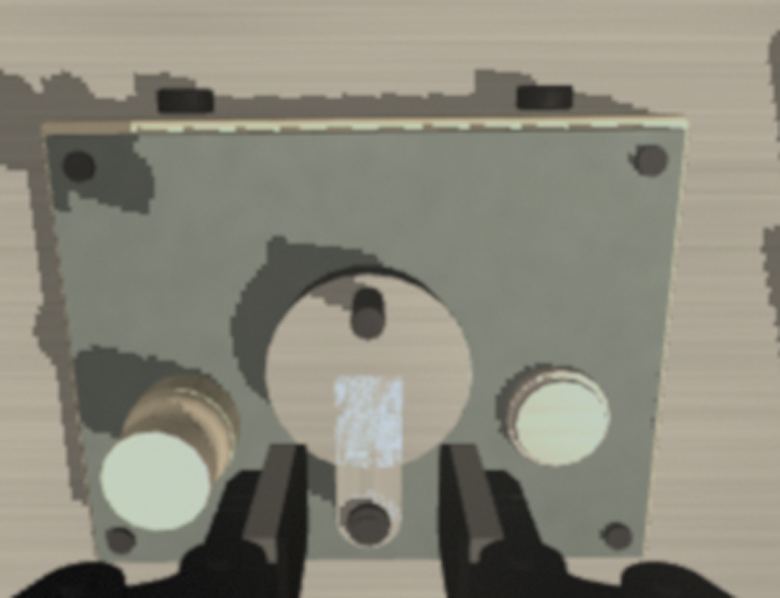

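```bash
python3 - <<'E'
from h import *
for fn,ch,j in (('w1.png',(359,243),(205,252)),('w5.png',(562/2.6+140,417/2.6+80),(157/2.6+140,480/2.6+80))):
    im=load(fn); print(fn,unproj(im,*ch,62)[:2].round(1),unproj(im,*j,110)[:2].round(1))
order.finish_job()
E
```

```text
w1.png [572.  156.6] [577.4   0.6]
w5.png [572.9 157.2] [577.1   0.6]
the job is handed in; nothing more can be done
```

I swung the cover to the +y side (away from the jar), held the reset button fully down for about a second, and swung the cover back to within about 1 mm of centre. I then handed the job in. The jar and disc are within 1 mm of where they started; I kept clear of the brush and slide box but did not re-measure them.

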